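# Load the vial carrier from the gravity feeder

## Task

Lift the cover plate off the carrier's two pins and lay it flat on the black bench mat. Then take the vials one after another from the lower end of the sloped feeder, each time letting the next roll down to the stop, and lay each one properly down in a cradle of its own in the carrier, in any order, until no vial is left outside it. Finally seat the cover flat on its pins again, and do not disturb the other things on the bench.

Things in the scene. Friction and masses are not known exactly. Their poses are not given: they have to be found in the camera images.
- feeder: fixed gravity feeder: open aluminium chute on a dark base plate (205 x 90 mm). Origin on the worktop below the middle; x runs horizontally up the chute, the lower end with the stop plate is at x = -90 mm. The deck slopes 12 degrees, with side walls 65 mm apart inside. Highest point 110 mm over the worktop. Vials lie across it; when the lowest is taken the rest roll down to the stop by themselves
- stop_place (a point): fixed to the feeder: where the centre of the lowest vial lies, against the stop plate (58 mm above the worktop). Here the last 42 mm of the deck is only 36 mm wide and without side walls, so that both ends of the lowest vial overhang it and are free to be gripped
- carrier: fixed grey vial carrier, 232 x 100 mm (x, y), origin on the worktop under its middle. Five cradles along x between 9 mm high ribs on a block 36 mm wide in y, so that vial ends overhang; beside it the base is 8 mm high, rims along the long sides 14 mm. An end block at each end (x = +-95 to +-115 mm, top at 58 mm) bears a steel pin, 8 mm diameter, 14 mm tall, round top, at x = +-105 mm, y = 0
- cradle0 (a point): centre of a vial lying properly in cradle 0 of the carrier (x = -72 mm in the carrier's frame, 37 mm above the worktop); the vial's axis then lies along the carrier's y
- cradle1 (a point): centre of a vial lying properly in cradle 1 of the carrier (x = -36 mm in the carrier's frame, 37 mm above the worktop); the vial's axis then lies along the carrier's y
- cradle2 (a point): centre of a vial lying properly in cradle 2 of the carrier (x = 0 mm in the carrier's frame, 37 mm above the worktop); the vial's axis then lies along the carrier's y
- cradle3 (a point): centre of a vial lying properly in cradle 3 of the carrier (x = 36 mm in the carrier's frame, 37 mm above the worktop); the vial's axis then lies along the carrier's y
- cradle4 (a point): centre of a vial lying properly in cradle 4 of the carrier (x = 72 mm in the carrier's frame, 37 mm above the worktop); the vial's axis then lies along the carrier's y
- cover_place (a point): fixed to the carrier: where the cover's origin is when the cover is seated (middle of the carrier, 58 mm above the worktop)
- cover: loose aluminium cover plate, 230 x 96 x 5 mm, about 0.25 kg, origin at the middle of its underside, x along its length, z up. Two 14 mm holes at x = +-105 mm, y = 0 go over the carrier's pins, either way round. Black bar handle along x over the middle, 80 mm long, 14 mm wide (y), 25 to 39 mm above the underside. It starts on the carrier's pins
- mat: fixed thin black rubber bench mat, 250 x 130 mm, 2 mm thick, where the cover is to be laid; origin under its middle, x along its length
- vial0: closed vial: amber body with white cap and base, a cylinder of 30 mm diameter and 62 mm long, about 30 g, origin at its centre, y along its axis (it may be rolled to any angle about y). 3 or 4 vials lie in the feeder at the start and one may already lie in the carrier; an absent one reads None. It rolls easily
- vial1: closed vial: amber body with white cap and base, a cylinder of 30 mm diameter and 62 mm long, about 30 g, origin at its centre, y along its axis (it may be rolled to any angle about y). 3 or 4 vials lie in the feeder at the start and one may already lie in the carrier; an absent one reads None. It rolls easily
- vial2: closed vial: amber body with white cap and base, a cylinder of 30 mm diameter and 62 mm long, about 30 g, origin at its centre, y along its axis (it may be rolled to any angle about y). 3 or 4 vials lie in the feeder at the start and one may already lie in the carrier; an absent one reads None. It rolls easily
- vial3: closed vial: amber body with white cap and base, a cylinder of 30 mm diameter and 62 mm long, about 30 g, origin at its centre, y along its axis (it may be rolled to any angle about y). 3 or 4 vials lie in the feeder at the start and one may already lie in the carrier; an absent one reads None. It rolls easily
- vial4: closed vial: amber body with white cap and base, a cylinder of 30 mm diameter and 62 mm long, about 30 g, origin at its centre, y along its axis (it may be rolled to any angle about y). 3 or 4 vials lie in the feeder at the start and one may already lie in the carrier; an absent one reads None. It rolls easily
- dish: covered petri dish, 68 mm across, 15 mm high, bystander; origin at the middle of its underside
- timer: small timer, 66 x 70 x 18 mm, bystander; origin at the middle of its underside
- bottle: reagent bottle with blue cap, 68 mm across, 150 mm high, bystander; origin at the middle of its underside
- beaker: beaker, 74 mm across, 95 mm high, bystander; origin at the middle of its underside
- orange_rack: orange microtube rack on end, 58 x 62 x 110 mm, bystander; origin at the middle of its underside
- tip_box: pipette tip box, 87 x 120 x 80 mm, bystander; origin at the middle of its underside
- tape: roll of tape lying flat, 85 mm across, 13 mm high, bystander; origin at the middle of its underside
- tube_box: small lidded box, 66 x 66 x 42 mm, bystander; origin at the middle of its underside
Not all that is in view belongs to the job. Leave any turquoise look-alike of the vial2 alone.

How it is judged:
On the way, in this order (a step that is already met when the one before it is completed fails the run):
1. the cover lies flat on the bench mat, released (horizontal distance between cover and mat below 0.07 m and height (world z) of cover below 0.008 m and angle between cover's own z axis and vertical below 0.05 rad and contact force between the fingers and cover below 0.1 N), for 0.2 s.
2. every vial lies in a cradle of the carrier, released, with the cover still off (((distance between vial0 and cradle0 below 0.01 m and angle between the y axis of vial0 and the y axis of carrier, either way round below 0.15 rad) or (distance between vial0 and cradle1 below 0.01 m and angle between the y axis of vial0 and the y axis of carrier, either way round below 0.15 rad) or (distance between vial0 and cradle2 below 0.01 m and angle between the y axis of vial0 and the y axis of carrier, either way round below 0.15 rad) or (distance between vial0 and cradle3 below 0.01 m and angle between the y axis of vial0 and the y axis of carrier, either way round below 0.15 rad) or (distance between vial0 and cradle4 below 0.01 m and angle between the y axis of vial0 and the y axis of carrier, either way round below 0.15 rad)) and ((distance between vial1 and cradle0 below 0.01 m and angle between the y axis of vial1 and the y axis of carrier, either way round below 0.15 rad) or (distance between vial1 and cradle1 below 0.01 m and angle between the y axis of vial1 and the y axis of carrier, either way round below 0.15 rad) or (distance between vial1 and cradle2 below 0.01 m and angle between the y axis of vial1 and the y axis of carrier, either way round below 0.15 rad) or (distance between vial1 and cradle3 below 0.01 m and angle between the y axis of vial1 and the y axis of carrier, either way round below 0.15 rad) or (distance between vial1 and cradle4 below 0.01 m and angle between the y axis of vial1 and the y axis of carrier, either way round below 0.15 rad)) and ((distance between vial2 and cradle0 below 0.01 m and angle between the y axis of vial2 and the y axis of carrier, either way round below 0.15 rad) or (distance between vial2 and cradle1 below 0.01 m and angle between the y axis of vial2 and the y axis of carrier, either way round below 0.15 rad) or (distance between vial2 and cradle2 below 0.01 m and angle between the y axis of vial2 and the y axis of carrier, either way round below 0.15 rad) or (distance between vial2 and cradle3 below 0.01 m and angle between the y axis of vial2 and the y axis of carrier, either way round below 0.15 rad) or (distance between vial2 and cradle4 below 0.01 m and angle between the y axis of vial2 and the y axis of carrier, either way round below 0.15 rad)) and ((distance between vial3 and cradle0 below 0.01 m and angle between the y axis of vial3 and the y axis of carrier, either way round below 0.15 rad) or (distance between vial3 and cradle1 below 0.01 m and angle between the y axis of vial3 and the y axis of carrier, either way round below 0.15 rad) or (distance between vial3 and cradle2 below 0.01 m and angle between the y axis of vial3 and the y axis of carrier, either way round below 0.15 rad) or (distance between vial3 and cradle3 below 0.01 m and angle between the y axis of vial3 and the y axis of carrier, either way round below 0.15 rad) or (distance between vial3 and cradle4 below 0.01 m and angle between the y axis of vial3 and the y axis of carrier, either way round below 0.15 rad)) and ((distance between vial4 and cradle0 below 0.01 m and angle between the y axis of vial4 and the y axis of carrier, either way round below 0.15 rad) or (distance between vial4 and cradle1 below 0.01 m and angle between the y axis of vial4 and the y axis of carrier, either way round below 0.15 rad) or (distance between vial4 and cradle2 below 0.01 m and angle between the y axis of vial4 and the y axis of carrier, either way round below 0.15 rad) or (distance between vial4 and cradle3 below 0.01 m and angle between the y axis of vial4 and the y axis of carrier, either way round below 0.15 rad) or (distance between vial4 and cradle4 below 0.01 m and angle between the y axis of vial4 and the y axis of carrier, either way round below 0.15 rad)) and contact force between the fingers and vial0 below 0.1 N and contact force between the fingers and vial1 below 0.1 N and contact force between the fingers and vial2 below 0.1 N and contact force between the fingers and vial3 below 0.1 N and contact force between the fingers and vial4 below 0.1 N and horizontal distance between cover and cover_place above 0.05 m), for 0.2 s.
3. the cover is seated on both pins again (horizontal distance between cover and cover_place below 0.006 m and z of cover in the frame of cover_place between -0.003 and 0.003 m and angle between cover's own z axis and vertical below 0.04 rad and angle between the x axis of cover and the x axis of carrier, either way round below 0.06 rad), for 0.2 s.
At the end, for the whole second after the job is handed in: every vial that was in the feeder lies in a cradle of the carrier (centre within 10 mm of the cradle's point, axis within 0.15 rad of the carrier's y), and the cover lies flat on the carrier's end blocks over both pins (within 6 mm sideways, 3 mm in height, 0.06 rad in direction), all at rest (all of step 3 and ((distance between vial0 and cradle0 below 0.01 m and angle between the y axis of vial0 and the y axis of carrier, either way round below 0.15 rad) or (distance between vial0 and cradle1 below 0.01 m and angle between the y axis of vial0 and the y axis of carrier, either way round below 0.15 rad) or (distance between vial0 and cradle2 below 0.01 m and angle between the y axis of vial0 and the y axis of carrier, either way round below 0.15 rad) or (distance between vial0 and cradle3 below 0.01 m and angle between the y axis of vial0 and the y axis of carrier, either way round below 0.15 rad) or (distance between vial0 and cradle4 below 0.01 m and angle between the y axis of vial0 and the y axis of carrier, either way round below 0.15 rad)) and ((distance between vial1 and cradle0 below 0.01 m and angle between the y axis of vial1 and the y axis of carrier, either way round below 0.15 rad) or (distance between vial1 and cradle1 below 0.01 m and angle between the y axis of vial1 and the y axis of carrier, either way round below 0.15 rad) or (distance between vial1 and cradle2 below 0.01 m and angle between the y axis of vial1 and the y axis of carrier, either way round below 0.15 rad) or (distance between vial1 and cradle3 below 0.01 m and angle between the y axis of vial1 and the y axis of carrier, either way round below 0.15 rad) or (distance between vial1 and cradle4 below 0.01 m and angle between the y axis of vial1 and the y axis of carrier, either way round below 0.15 rad)) and ((distance between vial2 and cradle0 below 0.01 m and angle between the y axis of vial2 and the y axis of carrier, either way round below 0.15 rad) or (distance between vial2 and cradle1 below 0.01 m and angle between the y axis of vial2 and the y axis of carrier, either way round below 0.15 rad) or (distance between vial2 and cradle2 below 0.01 m and angle between the y axis of vial2 and the y axis of carrier, either way round below 0.15 rad) or (distance between vial2 and cradle3 below 0.01 m and angle between the y axis of vial2 and the y axis of carrier, either way round below 0.15 rad) or (distance between vial2 and cradle4 below 0.01 m and angle between the y axis of vial2 and the y axis of carrier, either way round below 0.15 rad)) and ((distance between vial3 and cradle0 below 0.01 m and angle between the y axis of vial3 and the y axis of carrier, either way round below 0.15 rad) or (distance between vial3 and cradle1 below 0.01 m and angle between the y axis of vial3 and the y axis of carrier, either way round below 0.15 rad) or (distance between vial3 and cradle2 below 0.01 m and angle between the y axis of vial3 and the y axis of carrier, either way round below 0.15 rad) or (distance between vial3 and cradle3 below 0.01 m and angle between the y axis of vial3 and the y axis of carrier, either way round below 0.15 rad) or (distance between vial3 and cradle4 below 0.01 m and angle between the y axis of vial3 and the y axis of carrier, either way round below 0.15 rad)) and ((distance between vial4 and cradle0 below 0.01 m and angle between the y axis of vial4 and the y axis of carrier, either way round below 0.15 rad) or (distance between vial4 and cradle1 below 0.01 m and angle between the y axis of vial4 and the y axis of carrier, either way round below 0.15 rad) or (distance between vial4 and cradle2 below 0.01 m and angle between the y axis of vial4 and the y axis of carrier, either way round below 0.15 rad) or (distance between vial4 and cradle3 below 0.01 m and angle between the y axis of vial4 and the y axis of carrier, either way round below 0.15 rad) or (distance between vial4 and cradle4 below 0.01 m and angle between the y axis of vial4 and the y axis of carrier, either way round below 0.15 rad)) and linear speed of cover below 0.02 m/s and linear speed of each of vial0, vial1, vial2, vial3, vial4 below 0.03 m/s); the robot touches nothing.
It fails at once if one of the other things on the bench is moved more than 40 mm (distance of any of dish, timer, bottle, beaker, orange_rack, tip_box, tape, tube_box from where it was at the start of the episode above 0.04 m).
Of vial3, vial4 only 1 to 2 are there at a start; the rules pass over those that are not, and their reading is None.
At some moment in a run one of cover may be knocked a few centimetres aside while the robot is not near it.
Once in a run the grip may slacken for a moment while it holds something.
It also fails if it takes over 210 s, if anything falls off the work surface, if the arm or the gripper's body presses on something with over 40 N, if the wrist force passes 120 N, or if a joint passes its speed limit or range.

## Robot

A 6-joint arm with a two-finger parallel gripper is mounted at the origin on a cart in front of the work surface, level with it; the furniture and walls round the work are solid. World frame = base frame: x ahead of the robot, y to its left, z up, the work surface at z = 0. Lengths are in m, angles in rad, forces in N, time in s.
With the tool pointing down it reaches from about 0.275 to 0.875 m from the base axis. Payload 12.5 kg.
Tool frame: the origin (TCP) lies on the centre line of the jaws, within the pads' length; the fingertips stand r.finger_overhang ahead of it and the grasp point (between the pads) lies 3 mm ahead of it (r.finger_overhang is the distance from the TCP to the fingertips, in m); z points along the fingers, y is the direction in which the jaws open and shut (so a half turn about z gives the same grasp; the last joint's range is limited). The gripper opens to 85 mm and grips with 20 to 120 N. Pads are 22 mm wide; open, the fingers measure 114 mm over their backs; the gripper's body (76 mm by 85 mm) begins 54 mm behind the grasp point. The pads swing forward as they close: fully open they stand 13 mm farther back than shut.
Start: joints at [-1.302, 0.351, 1.652, -0, 1.139, -0.085], TCP at [0.191, -0.516, 0.253] pointing down, gripper open.
Joint ranges: [-2.75, 2.75], [-0.79, 2.1], [0.01, 2.65], [-1.57, 4.71], [0.07, 3.14], [-2.87, 2.87]. Speed limits (rad/s): [2.22, 2.22, 2.79, 3.14, 3.14, 3.14].

## Interface

Orientations are given as a unit quaternion [x, y, z, w].
In Python, from cell import r, optics gives the robot as it stands. The module is installed in compiled form; this text tells all that it offers. Calls block until the motion is done:
- r.move_to(position, orientation): joint-space move of the TCP to a pose.
- r.move_linear(position, rot=None, vel=0.15): straight line of the TCP; rot=None keeps the orientation; vel is the mean speed in m/s.
- r.set_joints(angles): joint-space move.
- r.set_gripper(opening, squeeze=None): opening from 0.0 (shut) to 1.0 (fully open); squeeze is the grip in N (None keeps the last); returns when the fingers have stopped.
- r.sleep(seconds).
- r.inverse_kinematics(position, orientation): joint angles nearest the present ones, or None.
- optics.get_image(name): name is "scene" or "top" or "wrist"; returns a dict with "pixels" (480x640x3 uint8, red, green, blue), "depth" (480x640 float32, m along the optical axis (not along the pixel's ray), 0 where there is no reading), "fx", "fy", "cx", "cy" (pixels), "camera_from_world" (4x4, takes a point from world to camera coordinates); the wrist camera has in their place "mount" (4x4, takes a point from camera to tool coordinates, whose origin is the TCP and whose axes are the flange's). Camera axes: x right, y down, z forward; pixel columns grow to the right and rows downward; lengths in m; the calibration is good to about 2 mm. The wrist camera is an equidistant fisheye: a pixel r from the principal point sees the ray r / f radians off the axis. A picture is of the moment at which its call begins: read the wrist's pose just before it.
A pose or a line that the arm cannot do raises r.PlanningError and nothing moves.
- r.hand_in(): hands the job in, once; it reports no verdict.
Readings, each from a call of its own:
- r.current_t(): time.
- r.current_q(): joint angles.
- r.current_qvel(): joint speeds.
- r.current_effort(): joint torques, N m.
- r.current_tool_pos(): TCP position.
- r.current_ee_rot(): TCP orientation.
- r.current_contact_force(): force on the tool from outside, world axes, zero at the start.
- r.current_torque(): the same for the moment, N m.
- r.current_opening(): opening from 0.0 (shut) to 1.0 (fully open).
Only numpy, scipy, OpenCV 4.12 (cv2) and the standard library are available. Lean on these libraries where they do the work, as an engineer would, in place of code of your own. Each camera call takes 0.05 s, during which the arm holds its last target. There are 200 camera calls.

## Working session

There is one attempt and no reset: what is moved stays moved. The work goes in short steps, each a Python script; the robot and the scene stay as the last script left them, time stands still between calls to the robot, and variables do not carry over. Pictures are saved under pics/ and viewed, about 12 in all and at most 16, crops included, and the job is handed in when it is done.

```bash
mkdir -p pics; cat > h.py <<'E'
from cell import r, optics
import numpy as np, cv2
from scipy.spatial.transform import Rotation as R
def shot(name,fn=None):
    im=optics.get_image(name)
    if fn: cv2.imwrite('pics/'+fn,im['pixels'][:,:,::-1])
    return im
def cloud(im):
    d=im['depth'];v,u=np.mgrid[0:480,0:640]
    p=np.stack([(u-im['cx'])/im['fx']*d,(v-im['cy'])/im['fy']*d,d,np.ones_like(d)],-1)
    w=p@np.linalg.inv(im['camera_from_world']).T
    w=w[...,:3].copy(); w[d<=0]=np.nan
    return w
def down(yaw):  # tool z down, tool y (jaw dir) at world angle yaw
    y=np.array([np.cos(yaw),np.sin(yaw),0]);z=np.array([0,0,-1.]);x=np.cross(y,z)
    return R.from_matrix(np.stack([x,y,z],1)).as_quat()
E
python3 - <<'E'
from h import *
a=shot('top','top.png');b=shot('scene','scene.png')
for n,i in(('top',a),('scene',b)):
    np.savez('pics/'+n,**{k:v for k,v in i.items()})
    print(n,i['fx'],np.linalg.inv(i['camera_from_world']).round(3))
print(r.finger_overhang,r.current_ee_rot(),r.current_opening())
E
```

```text
top 609.0016225226167 [[-1.700e-02 -9.820e-01  1.860e-01  2.750e-01]
 [-1.000e+00  1.600e-02 -9.000e-03 -1.000e-03]
 [ 6.000e-03 -1.860e-01 -9.830e-01  1.785e+00]
 [ 0.000e+00  0.000e+00  0.000e+00  1.000e+00]]
scene 465.97569361415407 [[ 0.757 -0.341  0.557 -0.242]
 [-0.653 -0.421  0.63  -0.94 ]
 [ 0.019 -0.841 -0.541  0.901]
 [ 0.     0.     0.     1.   ]]
0.022 [ 9.84394305e-01  1.75976113e-01 -4.56613876e-05 -5.08769600e-04] 1.0025979456117469
```

View pics/top.png

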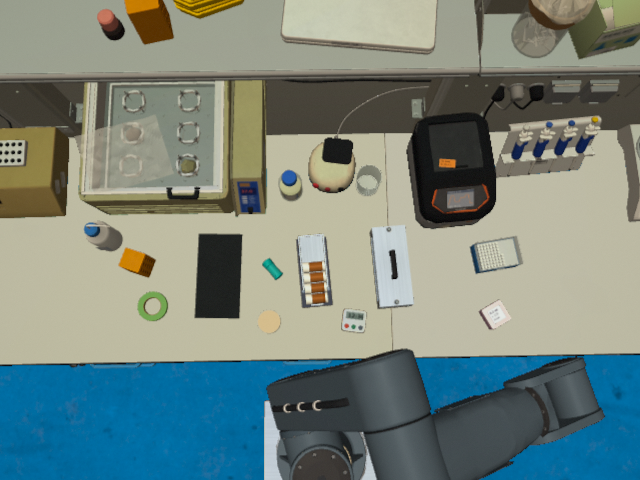

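View pics/scene.png

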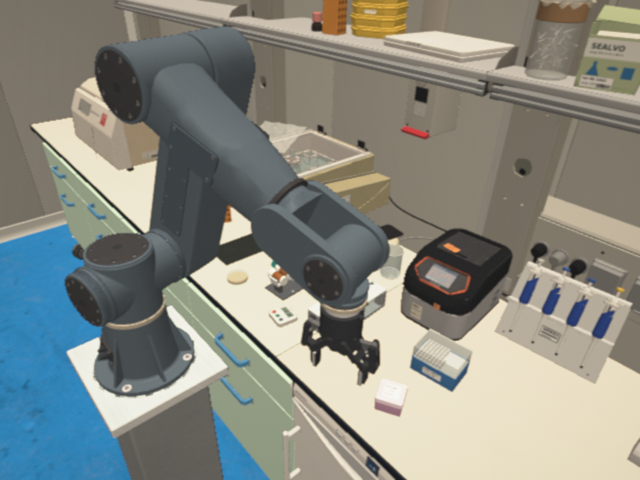

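Top view: the cover on the carrier is at (392,266), the feeder at (314,270) with 4 amber vials and its lower end towards the robot (~(317,300)), and the mat at (219,276). The only look-alike is the turquoise vial at (272,269), which stays where it is. The amber-and-white vials match the description. The scene view is mostly blocked by the arm. Next I'll measure.

```bash
python3 - <<'E'
import numpy as np,cv2
from h import cloud
im=dict(np.load('pics/top.npz'));w=cloud(im);P=im['pixels'].astype(int)
def box(u0,u1,v0,v1,zl,zh,mask=None):
    m=np.zeros((480,640),bool);m[v0:v1,u0:u1]=1
    m&=(w[...,2]>zl)&(w[...,2]<zh)
    if mask is not None:m&=mask
    q=w[m];rc=cv2.minAreaRect((q[:,:2]*1000).astype(np.float32))
    print(m.sum(),q.mean(0).round(4),np.median(q[:,2]).round(4),'rect mm',np.round(rc[0],1),np.round(rc[1],1),round(rc[2],2));return q
dark=P.sum(2)<150
print('cover plate');box(365,420,218,315,.05,.075)
print('handle');box(365,420,218,315,.08,.12)
print('mat');box(185,255,225,325,-.01,.012,dark)
amber=(P[...,0]-P[...,2]>60)
print('amber');q=box(295,335,230,310,.04,.13,amber)
print('feeder all');q=box(290,338,228,315,.02,.13)
for x in np.arange(.3,.7,.02):
    s=q[(q[:,0]>x)&(q[:,0]<x+.02)]
    if len(s)>5: print(round(x,2),len(s),s[:,2].min().round(3),s[:,2].max().round(3),s[:,1].min().round(3),s[:,1].max().round(3))
# dark base
print('feeder base');box(290,338,228,315,.002,.016)
big=cv2.resize(im['pixels'][215:325,180:430,::-1],None,fx=3.2,fy=3.2,interpolation=cv2.INTER_CUBIC);cv2.imwrite('pics/crop1.png',big)
print('shelf z', np.nanmedian(w[60:70,300:400],axis=(0,1)))
for nm,(u,v) in dict(timer=(354,320),dish=(269,321),deco=(272,269),bottle=(290,178),beaker=(368,180),thermo=(440,200),inst=(332,165),rack=(137,262),tip=(496,254),tube=(495,314)).items(): print(nm,w[v,u].round(3))
E
```

```text
cover plate
2549 [ 0.5228 -0.2096  0.0636] 0.0636 rect mm [ 534.6 -230.3] [247.5 142.8] 3.58
handle
150 [ 0.5234 -0.2093  0.096 ] 0.0968 rect mm [ 523.3 -209.9] [77.7 14.5] 4.11
mat
3449 [0.5091 0.295  0.0024] 0.0025 rect mm [511.2 295.5] [127.5 245.6] 88.65
amber
440 [0.477  0.0055 0.0801] 0.0802 rect mm [478.    5.5] [112.4  36.3] 4.58
feeder all
1754 [0.5179 0.0148 0.0779] 0.0772 rect mm [514.5  14.7] [199.2  73.4] 4.48
0.4 24 0.054 0.068 -0.011 0.037
0.42 159 0.044 0.083 -0.022 0.04
0.44 160 0.043 0.088 -0.02 0.045
0.46 175 0.049 0.09 -0.026 0.048
0.48 201 0.049 0.097 -0.024 0.05
0.5 186 0.056 0.103 -0.021 0.05
0.52 159 0.059 0.101 -0.021 0.052
0.54 180 0.056 0.098 -0.019 0.054
0.56 186 0.059 0.105 -0.016 0.054
0.58 190 0.065 0.112 -0.016 0.057
0.6 134 0.07 0.113 -0.014 0.056
feeder base
1162 [0.51   0.0144 0.0058] 0.0052 rect mm [520.4  15.4] [140.4 256.5] 89.05
shelf z [ 0.83788749 -0.06780385  0.66772511]
timer [ 0.373 -0.1    0.015]
dish [0.374 0.146 0.011]
deco [0.525 0.136 0.02 ]
bottle [0.76  0.075 0.154]
beaker [ 0.795 -0.155  0.   ]
thermo [ 0.686 -0.335  0.169]
inst [ 0.824 -0.044  0.065]
rack [0.539 0.506 0.102]
tip [ 0.549 -0.506  0.076]
tube [ 0.382 -0.502  0.039]
```

View pics/crop1.png

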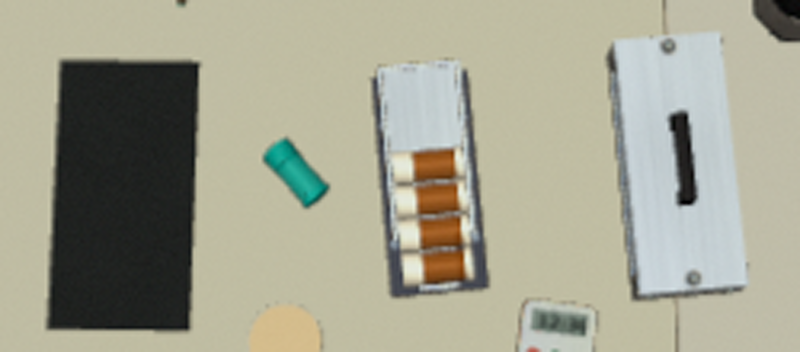

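The handle top reads z=0.097 m and the plate top 0.0636 m, both as they should be. Cover at (0.523,-0.2095), yaw 4.1°; mat at (0.511,0.2955), yaw -1.35°. The crop confirms 4 vials in the feeder. Now I'll hover over the handle and look with the wrist camera.

```bash
cat >> h.py <<'E'
def best(p,yaw):
    c=[]
    for k in (0,1,-1):
        q=r.inverse_kinematics(p,down(yaw+k*np.pi))
        if q is not None:c.append((abs(np.array(q)[5]),k))
    return yaw+min(c)[1]*np.pi
def go(p,yaw):
    yaw=best(p,yaw); r.move_to(list(p),down(yaw)); return yaw
def wrist(fn=None):
    T=np.eye(4);T[:3,:3]=R.from_quat(r.current_ee_rot()).as_matrix();T[:3,3]=r.current_tool_pos()
    im=shot('wrist',fn);M=T@im['mount']
    v,u=np.mgrid[0:480,0:640];a=(u-im['cx'])/im['fx'];b=(v-im['cy'])/im['fy'];th=np.hypot(a,b)
    d=im['depth'];s=np.tan(th)/np.maximum(th,1e-9)
    p=np.stack([a*s*d,b*s*d,d,np.ones_like(d)],-1)@M.T
    w=p[...,:3].copy();w[(d<=0)|(th>1.3)]=np.nan
    im['w']=w;return im
def rect(q):
    rc=cv2.minAreaRect((q[:,:2]*1000).astype(np.float32))
    return np.round(rc[0],1),np.round(rc[1],1),round(rc[2],2)
E
python3 - <<'E'
from h import *
p=[.5233,-.2095,.25]
for yw in (np.radians(94.1),np.radians(-85.9)):
  for k in([.5233,-.2095,.25],[.511,.2955,.25],[.42,.005,.2]): 
    q=r.inverse_kinematics(k,down(yw)); print(None if q is None else np.round(q,2))
y=go(p,np.radians(94.1));print(np.degrees(y),r.current_q(),r.current_t())
im=wrist('w1.png');w=im['w']
m=(w[...,2]>.085)&(w[...,2]<.105)&(abs(w[...,0]-.523)<.07)&(abs(w[...,1]+.2095)<.04)
print(m.sum(),w[m].mean(0),rect(w[m]),np.median(w[m][:,2]))
E
```

```text
[-0.46  0.38  1.62 -0.    1.14 -2.11]
[ 0.45  0.43  1.55 -0.    1.17 -1.2 ]
[-0.1   0.19  2.02 -0.    0.93 -1.74]
[-0.46  0.38  1.62 -0.    1.14  1.04]
[ 0.45  0.43  1.55 -0.    1.17  1.94]
[-0.1   0.19  2.02 -0.    0.93  1.4 ]
-85.9 [-4.64690499e-01  3.78840736e-01  1.61945393e+00 -1.92731127e-04
  1.14331266e+00  1.03527137e+00] 1.7583
1793 [ 0.52520179 -0.21290734  0.09781869] (array([ 523.2, -213.2]), array([79.4, 13.4]), 3.91) 0.09805161038826149
```

View pics/w1.png

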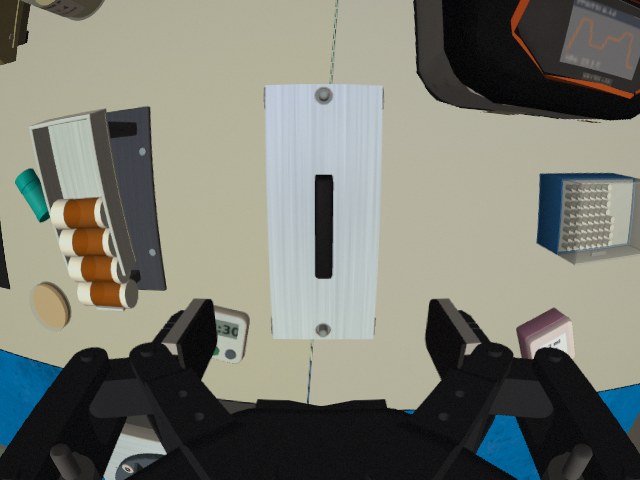

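The wrist view shows the cover with its handle at about (324,227), centred, on both pins (323,95) and (322,329), and clear of the neighbours. The two cameras agree to within 3.5 mm. I'll grasp it.

```bash
python3 - <<'E'
from h import *
r.set_gripper(.6)
print(r.finger_overhang)
r.move_linear([.5233,-.2115,.097],vel=.12)
print('f',r.current_contact_force())
r.set_gripper(0.,60);print('open',r.current_opening(),r.current_contact_force(),r.current_torque(),r.finger_overhang)
r.move_linear([.5233,-.2115,.16],vel=.08)
print(r.current_opening(),r.current_contact_force(),r.current_torque(),r.current_tool_pos())
E
```

```text
0.022
f [-0.967156    0.17325458  1.29062929]
open 0.14598813233467361 [-0.43474977  0.73393452  5.65460247] [ 0.13531336  0.12876942 -0.03473593] 0.022
0.15054973135837268 [-0.1479309   1.00481903 -2.75242793] [-0.03727264 -0.03397118 -0.00413664] [ 0.52301486 -0.21136416  0.15953565]
```

```bash
cat >> h.py <<'E'
def lower(x,y,z0,z1,step=.002,fmax=6.,vel=.04):
    f0=r.current_contact_force()[2]
    z=z0
    while z>z1+1e-6:
        z=max(z-step,z1);r.move_linear([x,y,z],vel=vel)
        f=r.current_contact_force()[2]-f0
        if f>fmax:break
    return z,f
E
python3 - <<'E'
from h import *
r.move_linear([.5233,-.2115,.23],vel=.15)
r.move_linear([.517,.04,.23],down(np.radians(-88.6)),vel=.2)
r.move_linear([.511,.2955,.23],down(np.radians(-91.35)),vel=.2)
print(r.current_opening(),r.current_contact_force())
r.move_linear([.511,.2955,.055],vel=.12)
print(lower(.511,.2955,.055,.039),r.current_opening(),r.current_contact_force())
r.set_gripper(.6);r.sleep(.3);print(r.current_tool_pos(),r.current_contact_force())
r.move_linear([.511,.2955,.2],vel=.15)
r.sleep(.3)
im=wrist();w=im['w'];m=(w[...,2]>.03)&(w[...,2]<.055)&(abs(w[...,0]-.511)<.07)&(abs(w[...,1]-.2955)<.04)
print(rect(w[m]),np.median(w[m][:,2]))
m=(w[...,2]>.003)&(w[...,2]<.02)&(abs(w[...,0]-.511)<.1)&(abs(w[...,1]-.2955)<.045);A=w[m]
print(np.linalg.lstsq(np.c_[A[:,:2],np.ones(len(A))],A[:,2],rcond=None)[0], np.median(A[:,2]))
r.move_linear([.43,.15,.28],vel=.2)
go([.42,-.02,.28],np.radians(-85.5)+np.pi/2*0)
wrist('w2.png'); im=shot('top','top2.png');np.savez('pics/top2',**im)
print(r.current_t(),r.current_q())
E
```

```text
0.14860349298414152 [ 0.03813227 -0.11673011 -2.23488498]
(0.04099999999999999, np.float64(7.759712513315041)) 0.14771842820682016 [-1.51249485 -0.6577192   5.74780541]
[0.5110149  0.29551194 0.0410132 ] [-0.42290365  0.03914912 -0.84208258]
(array([511.1, 295.1]), array([14.1, 78.8]), 88.87) 0.0420548489732635
[-0.00075146 -0.00064625  0.00890945] 0.00833030891098821
16.0417 [-1.55712626e-01  7.92366588e-02  1.92753393e+00  2.94170614e-04
  1.13520372e+00  1.33523041e+00]
```

View pics/w2.png

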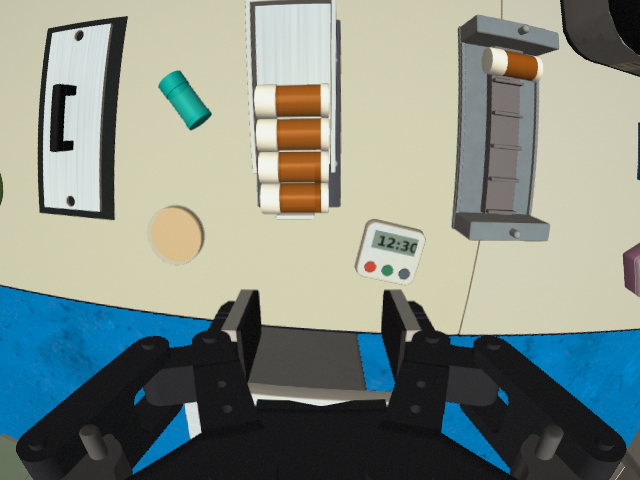

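View pics/top2.png

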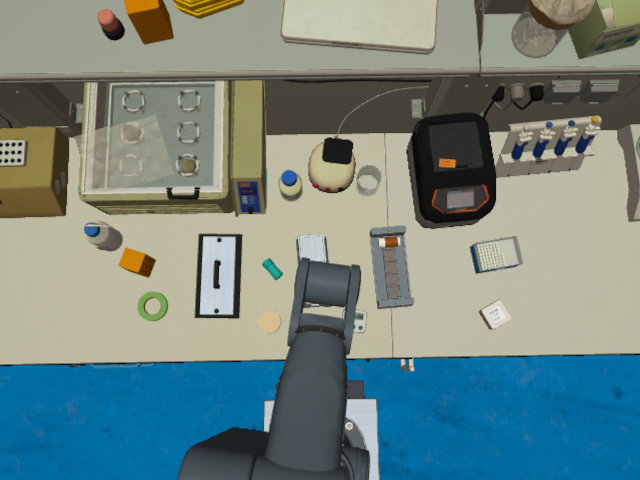

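The cover lies flat and centred on the mat (z and tilt are good). The wrist view shows the stop vial at (293,198), three more above it, and one vial already in the carrier's far cradle (514,65), so 4 cradles are free for 4 vials. Now I'll measure the carrier pins and the stop vial from close by.

```bash
cat >> h.py <<'E'
def zone(w,c,yaw,hx,hy,zl,zh):
    d=w[...,:2]-np.array(c[:2]);x=d@[np.cos(yaw),np.sin(yaw)];y=d@[-np.sin(yaw),np.cos(yaw)]
    return (abs(x)<hx)&(abs(y)<hy)&(w[...,2]>zl)&(w[...,2]<zh)
E
python3 - <<'E'
from h import *
yw=np.radians(4.)
go([.47,-.2115,.25],yw-np.pi/2)
im=wrist('w3.png');w=im['w'];np.savez('pics/w3',**im)
for s in(-1,1):
    c=np.array([.5233,-.2115])+s*.105*np.array([np.cos(yw),np.sin(yw)])
    m=zone(w,c,yw,.02,.03,.063,.08);q=w[m];print('pin',c,len(q),rect(q) if len(q) else 0,q.mean(0) if len(q) else 0)
    m=zone(w,c,yw,.02,.06,.054,.061);q=w[m];print('block',len(q),rect(q),np.median(q[:,2]))
m=zone(w,[.5233,-.2115],yw,.14,.07,.004,.012);print('base',rect(w[m]))
c=np.array([.5233,-.2115])+.072*np.array([np.cos(yw),np.sin(yw)])
m=zone(w,c,yw,.019,.045,.043,.056);print('vial in carrier',rect(w[m]),w[m][:,2].max())
r.move_linear([.39,.0,.25],vel=.2)
im=wrist('w4.png');w=im['w'];np.savez('pics/w4',**im)
P=im['pixels'].astype(int)
m=zone(w,[.43,.01],yw,.035,.05,.062,.09)
q=w[m]
for x in np.arange(.39,.47,.004):
    s=q[(q[:,0]>=x)&(q[:,0]<x+.004)]
    if len(s)>3: print(round(x,3),len(s),s[:,2].max().round(4),s[:,1].min().round(4),s[:,1].max().round(4))
print(r.current_t())
E
```

```text
pin [ 0.41855577 -0.21882443] 83 (array([ 418.1, -220.1]), array([7.8, 7.1]), 2.94) [ 0.41922672 -0.22005254  0.07040172]
block 2182 (array([ 418.8, -220.1]), array([ 20.1, 100.1]), 3.08) 0.059178060777083374
pin [ 0.62804423 -0.20417557] 98 (array([ 627.5, -205.6]), array([8.4, 7.6]), 37.86) [ 0.62647969 -0.20595601  0.07061659]
block 2558 (array([ 627.1, -205.9]), array([ 20.7, 100.4]), 3.87) 0.05910968000320088
base (array([ 521.7, -201.4]), array([192.2, 117. ]), 4.01)
vial in carrier (array([ 594.2, -208.2]), array([27.4, 62.6]), 4.33) 0.05540696953934765
0.41 46 0.0644 -0.0057 0.0212
0.414 158 0.0673 -0.0141 0.0347
0.418 175 0.0717 -0.0261 0.035
0.422 328 0.0747 -0.0265 0.0352
0.426 355 0.0758 -0.0258 0.0361
0.43 389 0.0765 -0.0261 0.0363
0.434 389 0.0759 -0.0257 0.0367
0.438 395 0.0754 -0.0254 0.037
0.442 388 0.0737 -0.0254 0.0367
0.446 269 0.0782 -0.0247 0.0379
0.45 379 0.0812 -0.0244 0.0374
0.454 419 0.0818 -0.0243 0.0438
0.458 450 0.0822 -0.0293 0.044
0.462 345 0.0817 -0.0291 0.044
0.466 36 0.0816 -0.0289 -0.0102
18.2417
```

View pics/w4.png

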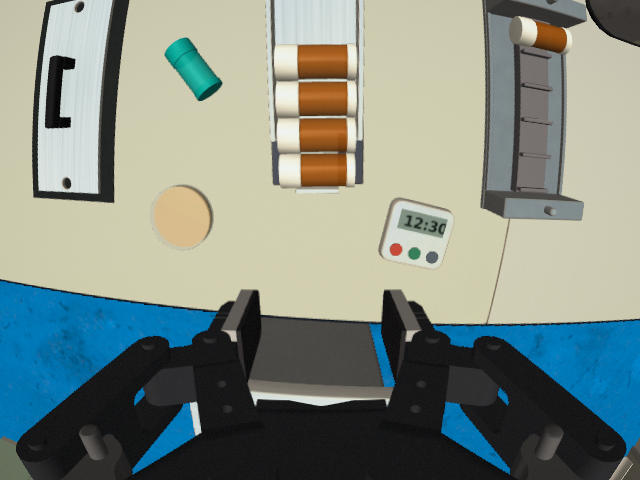

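The stop vial is at (0.4315,0.0053), with its top at 0.076, about 1 mm high as with the block tops. The carrier centre from the pins is (0.5228,-0.2128) at yaw 3.96°, and the occupied cradle is no. 4. First vial goes to cradle 3.

```bash
cat >> h.py <<'E'
C=np.array([.5228,-.2128]);YC=np.radians(3.96);YF=np.radians(4.4)
def cradle(i): return C+(i-2)*.036*np.array([np.cos(YC),np.sin(YC)])
def find_stop(fn=None):
    im=wrist(fn);w=im['w'];S=np.array([.4315,.0053])
    m=zone(w,S,YF,.012,.05,.064,.08);q=w[m]
    if len(q)<500: return None,len(q)
    d=q[:,:2]-S;y=d@[-np.sin(YF),np.cos(YF)];yc=(np.percentile(y,1)+np.percentile(y,99))/2
    return S+yc*np.array([-np.sin(YF),np.cos(YF)]),(round(float(np.ptp(np.percentile(y,[1,99]))),4),round(float(q[:,2].max()),4))
def pick():
    go([.39,.0,.25],YF-np.pi/2)
    p,info=find_stop();print('stop',p,info)
    if p is None:return False
    r.set_gripper(1.)
    r.move_linear([*p,.13],down(YF-np.pi/2),vel=.2)
    r.move_linear([*p,.061],vel=.08)
    print('f',r.current_contact_force().round(2) if hasattr(r.current_contact_force(),'round') else r.current_contact_force())
    r.set_gripper(0.,30)
    print('grip',r.current_opening())
    r.move_linear([*p,.15],vel=.12)
    print('lift',r.current_opening());return r.current_opening()>.55
def place(i):
    x,y=cradle(i)
    r.move_linear([x,y,.15],down(YC-np.pi/2),vel=.22)
    print('over',r.current_opening())
    r.move_linear([x,y,.05],vel=.1)
    print('low',lower(x,y,.05,.040,fmax=5),r.current_opening())
    r.set_gripper(.9);r.sleep(.2)
    r.move_linear([x,y,.15],vel=.12)
def check(fn=None):
    go([.46,-.2128,.25],YC-np.pi/2);im=wrist(fn);w=im['w']
    for i in range(5):
        m=zone(w,cradle(i),YC,.0175,.045,.042,.062);q=w[m]
        if len(q)>200:
            rc=rect(q);d=np.array(rc[0])/1000-cradle(i);print(i,len(q),'off mm',(d*1000).round(1),rc[1],rc[2],'ztop',np.percentile(q[:,2],99).round(4))
    print('t',r.current_t())
E
python3 - <<'E'
from h import *
if pick(): place(3)
check('w5.png')
E
```

```text
stop [0.4315233  0.00499722] (0.0609, 0.0764)
f [-0.66 -0.59  0.28]
grip 0.7207529101794715
lift 0.7217860866163257
over 0.7220922722981299
low (0.04, np.float64(3.1706831879729083)) 0.7197778141810303
3 2181 off mm [ 1. -1.] [27.9 62. ] 3.73 ztop 0.0539
4 2135 off mm [-0.7 -0.5] [28.2 62.4] 4.24 ztop 0.0539
t 27.925
```

View pics/w5.png

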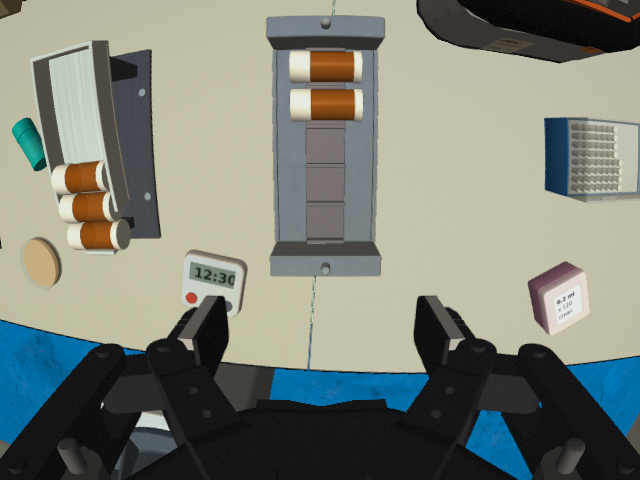

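The view shows vials in cradle 4 (325,67) and cradle 3 (326,104), both lying true, and the feeder has advanced with its stop vial at (98,236). Next vial.

```bash
python3 - <<'E'
from h import *
for i in (2,1):
    ok=pick()
    if not ok: print('LOST');break
    place(i);check()
    if r.current_opening()<.5: break
E
```

```text
stop [0.43151805 0.00506539] (0.0608, 0.0761)
f [-0.48  0.79 -0.31]
grip 0.7237305069220794
lift 0.7185077529774868
over 0.7226989156241627
low (0.04, np.float64(3.9721766089516337)) 0.7154247869706335
2 2263 off mm [ 1.5 -1. ] [28.6 62.3] 4.12 ztop 0.054
3 2177 off mm [ 0.9 -1.2] [28.7 62.2] 4.66 ztop 0.0541
4 2178 off mm [-0.6 -0.4] [28.6 62.5] 3.14 ztop 0.0539
t 37.9417
stop [0.43151239 0.00513902] (0.0607, 0.076)
f [-0.91 -0.12 -0.17]
grip 0.7232390418282213
lift 0.718811139675729
over 0.7215742416915235
low (0.04, np.float64(3.913445829473136)) 0.7200775226004941
1 2122 off mm [ 1.7 -1.3] [27.4 62.2] 3.9 ztop 0.0539
2 2249 off mm [ 1.5 -0.9] [28.6 62. ] 4.1 ztop 0.054
3 2163 off mm [ 0.8 -1. ] [27.7 62. ] 3.86 ztop 0.054
4 2130 off mm [-0.5 -0.6] [27.8 62.5] 4.25 ztop 0.0539
t 47.8667
```

```bash
python3 - <<'E'
from h import *
if pick(): place(0);check()
go([.40,.2,.33],np.radians(-91.35));r.sleep(.3)
im=wrist('w6.png');w=im['w'];np.savez('pics/w6',**im)
P=im['pixels'].astype(int)
m=zone(w,[.51,.2955],0,.15,.12,.032,.06)&(P.sum(2)<200);q=w[m];print('handle',len(q),rect(q),np.median(q[:,2]))
m=zone(w,[.51,.2955],0,.2,.15,.0045,.02)&(P.sum(2)>300);print('plate',m.sum(),rect(w[m]),np.median(w[m][:,2]))
print(find_stop(), r.current_t())
E
```

```text
stop [0.43151204 0.0051435 ] (0.0606, 0.0763)
f [-0.27  0.49 -0.41]
grip 0.7226509347122874
lift 0.7237852136064383
over 0.7179668746248371
low (0.04, np.float64(4.5799147115609715)) 0.7172272136167032
0 2051 off mm [ 1.7 -1.3] [28.8 61.9] 3.81 ztop 0.054
1 2136 off mm [ 1.8 -1.2] [27.4 62.2] 4.09 ztop 0.0539
2 2249 off mm [ 1.6 -1. ] [28.5 62.4] 4.14 ztop 0.0541
3 2169 off mm [ 0.8 -1.1] [27.8 62.3] 4.18 ztop 0.0541
4 2120 off mm [-0.8 -0.6] [27.9 62.2] 4.02 ztop 0.054
t 57.7667
handle 750 (array([465.9, 268.2]), array([13.8, 79.3]), 88.52) 0.04180257618054101
plate 13156 (array([506.7, 248.6]), array([316.4, 337.3]), 68.12) 0.008307246873338725
(None, 0) 60.0417
```

View pics/w6.png

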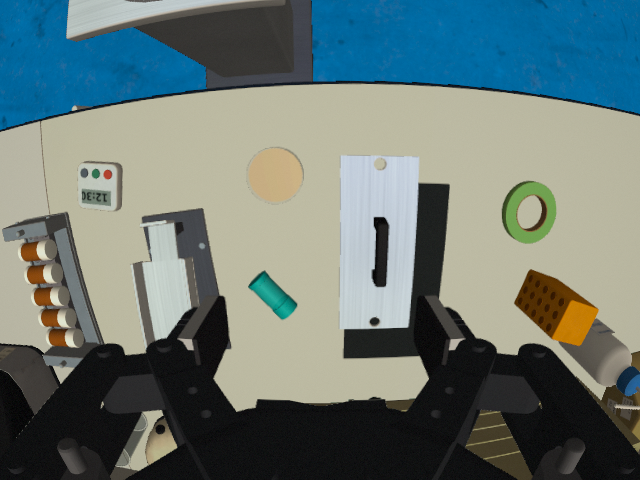

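All four feeder vials are down in cradles, five in all at uniform height, and the feeder is empty. The cover has been knocked to (0.466,0.268), visible with its handle at (380,252), straight and flat. I'll take a close look and then grasp it.

```bash
python3 - <<'E'
from h import *
Y=np.radians(-91.4)
r.move_to([.466,.268,.2],down(Y));r.set_gripper(.6)
im=wrist();w=im['w'];P=im['pixels'].astype(int)
m=zone(w,[.466,.268],0,.06,.03,.03,.06);q=w[m];rc=rect(q);print(rc,np.median(q[:,2]))
a=rc[2] if rc[1][0]>rc[1][1] else rc[2]-90
x,y=np.array(rc[0])/1000;Y=np.radians(a-90);print(a,x,y)
r.move_linear([x,y,.12],down(Y),vel=.15);r.move_linear([x,y,.041],vel=.1);print(r.current_contact_force())
r.set_gripper(0.,80);print(r.current_opening())
r.move_linear([x,y,.06],vel=.06);r.move_linear([x,y,.23],vel=.15);print(r.current_opening(),r.current_contact_force(),r.current_torque())
r.move_linear([.50,.03,.23],down((Y+YC-np.pi/2)/2),vel=.2)
r.move_linear([.5228,-.212,.23],down(YC-np.pi/2),vel=.2);r.sleep(.3)
print(r.current_opening(),r.current_contact_force())
im=wrist('w7.png');w=im['w'];np.savez('pics/w7',**im)
im=shot('top','top7.png');w=cloud(im)
m=zone(w,[.5228,-.212],YC,.13,.08,.185,.215);print('plate top cam',rect(w[m]),np.median(w[m][:,2]),r.current_t())
E
```

```text
(array([467.1, 269.2]), array([14. , 78.9]), 88.75) 0.04200417387237221
-1.25 0.4671 0.2692
[-0.15432557 -0.14631443 -0.63920593]
0.14429910114135913
0.14424032580841586 [-0.00999142  0.21964923 -2.32384134] [ 0.05320453 -0.0336146   0.00316061]
0.14561502280873323 [-0.006908    0.46896758 -2.44857222]
plate top cam (array([ 571.2, -205. ]), array([137.,  95.]), 4.58) 0.19577036218836374 70.1083
```

View pics/w7.png

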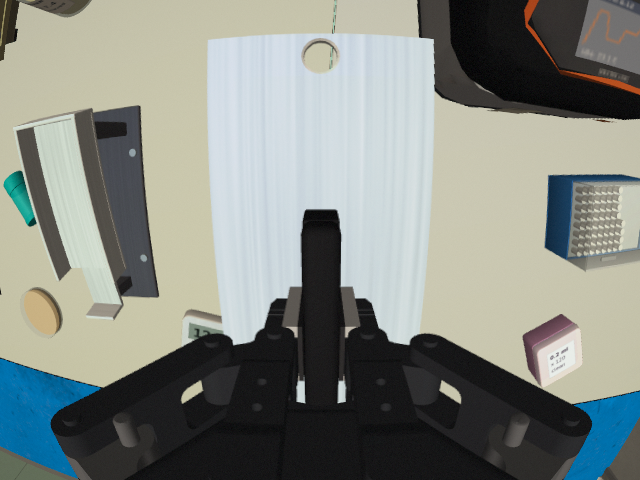

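The cover hangs level in the grip, and its far hole shows at (320,56). I'll check where that hole lies against the pin before lowering.

```bash
python3 - <<'E'
from h import *
im=dict(np.load('pics/w7.npz'));w=im['w']
g=im['pixels'][25:90,285:355].astype(int)
m=(g[...,2]-g[...,0]<5)&(np.nan_to_num(w[25:90,285:355,2])<.15)  # seen through the hole
n,l,st,ce=cv2.connectedComponentsWithStats(m.astype(np.uint8));
k=l[31,35];print(st[k],ce[k])
u,v=ce[k]+[285,25]
# ray at that pixel -> plate z .193
a=(u-im['cx'])/im['fx'];b=(v-im['cy'])/im['fy'];th=np.hypot(a,b);s=np.tan(th)/th
T=np.eye(4);T[:3,:3]=R.from_quat(r.current_ee_rot()).as_matrix();T[:3,3]=r.current_tool_pos();M=T@im['mount']
d=M[:3,:3]@[a*s,b*s,1];o=M[:3,3];zt=.1935;hole=o+d*(zt-o[2])/d[2]
x=np.array([np.cos(YC),np.sin(YC)]);tc=np.array(r.current_tool_pos())[:2]
dl=hole[:2]-tc;print('hole rel tcp: along',dl@x,'across',dl@[-x[1],x[0]],'hole',hole, 'pin','.6275 -.2056')
E
```

```text
[ 19  18  33  29 725] [34.62482759 32.35172414]
hole rel tcp: along 0.10432132473634613 across -0.0003554891557007865 hole [ 0.62692068 -0.20495801  0.1935    ] pin .6275 -.2056
```

The hole is within 1 mm of the pin. Lowering with force checks.

```bash
python3 - <<'E'
from h import *
x,y=.5232,-.2124
r.move_linear([x,y,.12],vel=.12)
z,f=lower(x,y,.12,.096,fmax=5);print(z,f,r.current_contact_force(),r.current_opening())
if z<.100:
    r.set_gripper(.6);r.sleep(.3);r.move_linear([x,y,.25],vel=.12);r.move_linear([.47,y,.25],vel=.15)
    im=wrist('w8.png');w=im['w']
    m=zone(w,[x,y],YC,.06,.03,.085,.105);print('handle',rect(w[m]),np.median(w[m][:,2]))
    m=zone(w,[x,y],YC,.113,.046,.05,.08);A=w[m];print(np.median(A[:,2]),np.linalg.lstsq(np.c_[A[:,:2]-[x,y],np.ones(len(A))],A[:,2],rcond=None)[0],rect(A))
print(r.current_t())
E
```

```text
0.096 21.19952762183435 [-7.54271427  3.91116064 18.55825296] 0.13859656206859652
handle (array([ 523.4, -213.5]), array([79.8, 14. ]), 4.2) 0.09803016947938892
0.06432963924669305 [-0.00056494 -0.00030791  0.06433767] (array([ 523.2, -212.4]), array([226.,  92.]), 3.96)
76.925
```

View pics/w8.png

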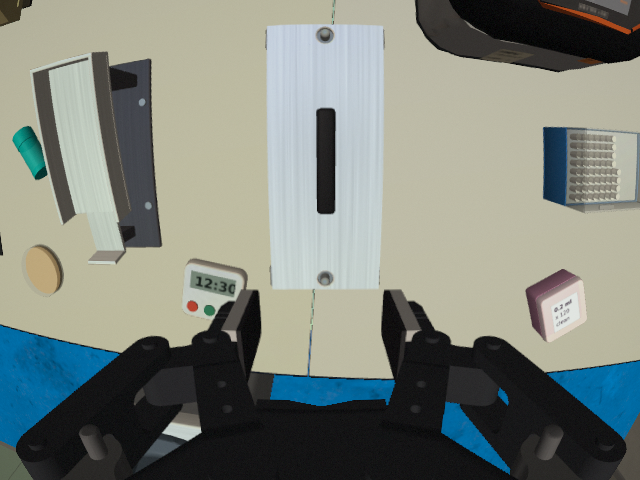

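The cover is seated with both pins through its holes, at (324,35) and (324,278). It is level, at the same height as at the start, and the feeder is empty. Handing in.

```bash
python3 -c "
from h import *
r.sleep(.5);r.hand_in();print(r.current_t())"
```

```text
the job is handed in; nothing more can be done
the job is handed in; nothing more can be done
```

The job is done and handed in at about 77 s of robot time. `r.hand_in()` gives no verdict, so success rests on my own checks.

- **Cover off:** I laid the cover flat on the mat. It was later knocked about 5 cm aside, so I found it again before picking it up.
- **Vials:** The four feeder vials went one by one into cradles 3, 2, 1 and 0. Cradle 4 already held a vial.
- **Cover back on:** I seated the cover on both pins again.

Last checks:
- **Vials:** All five measured within about 2 mm of their cradle points and within about 1° of the carrier's y axis. The feeder was empty. This was measured before the cover went back on, because the cover now hides them.
- **Cover:** It is level, with both pins visible through the holes. Its height matches the start within camera error, its centre is within about 1 mm of the pins' middle, and its direction is within about 0.3°.
- **Disagreements:** The wrist and top cameras differed by up to 3.5 mm on the handle's position, and the wrist camera read heights about 1 mm high. I allowed for both.
- **Seating force:** The final push to seat the cover reached about 21 N on the wrist, well under the 120 N limit.
- **Bystanders:** I went near none of the other things on the bench, and none looked moved in the pictures. I did not measure their positions again.

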